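Clear the dial and hold the demagnetiser at full power

ROBOT

A 7-joint arm with a two-finger parallel gripper is mounted at the origin on the work surface. World frame = base frame: x ahead of the robot, y to its left, z up, the work surface at z = 0. Lengths are in mm, angles in rad, forces in N, time in s.
With the tool pointing down it reaches from about 425 to 950 mm from the base axis. Payload 4.7 kg.
Tool frame: the origin (TCP) lies midway between the tips of the shut fingers; the grasp point (between the pads) lies grip_point_offset behind it (grip_point_offset is the distance from the TCP to the grasp point, in mm); z points along the fingers, y is the line along which they close (so a half turn about z gives the same grasp; the last joint's range is limited). The gripper opens to 87 mm and grips with 3 to 60 N. Pads are 19 mm wide; open, the fingers measure 117 mm over their backs; the gripper's body (75 mm by 190 mm) begins 51 mm behind the grasp point.
Start: joints at [-1.148, 0.469, -0.049, 1.532, 0.024, 1.141, -0.082], TCP at [294.659, 607.31, 222.573] pointing down, gripper open.
Joint ranges: [-2.59, 2.59], [-0.33, 1.99], [-1.39, 1.29], [0.1, 2.45], [-1.04, 4.18], [0.21, 1.99], [-2.66, 2.66]. Speed limits (rad/s): [2.57, 2.57, 3.14, 3.14, 3.14, 3.14, 3.14].

INTERFACE

Orientations are given as a rotation vector (axis times angle).
In Python, from plant import read_state, snapshot, sign_off, look_for, outline_of, grip_point_offset gives the robot as it stands.
- The arm moves only by the tool send_rows, never from a script. Its arguments are lists of equal length, an entry for each row: "travel": the shift along the world's x, y, z normalised to -1 to 1, where 1 is 0.04 m, a list of three; "twist": the turn about the world's z normalised to -1 to 1, where 1 is 6 degrees; "gripper": the closure, from 0 (fully open) to 1 (shut). A call has 1 to 20 rows; each row shifts and turns the commanded pose from where the row before left it; what a row does not reach is not made up. A row lasts 1/12 s, in which the tool goes at most 41.7 mm and 7.16 degrees, less where a joint would pass 70% of its speed; a pose out of reach is approached as far as the arm can. A call with a number of a shift or a turn outside -1 to 1 is refused whole. A call with a gripper value outside its range is refused whole. The fingers move at their own pace and stop on an object; "grip_force" is the grip in N (left out, the last holds). Time passes only in rows, so rows that do not move let the fingers close. It gives the time, the measured TCP pose, the force, the opening and the grip force at its end, in the units of the state.
- read_state(): the state, without advancing time (a new reading comes with each control period).
- snapshot(name): name is "scene" or "top" or "wrist"; returns a dict with "frame" (384x512x3 uint8, red, green, blue), "K" (3x3 intrinsics, pixels), "R" (3x3) and "t" (3): a world point X has camera coordinates R X + t. Camera axes: x right, y down, z forward; pixel columns grow to the right and rows downward; lengths in mm; the calibration is good to about 2 mm. A picture is of the moment at which its call begins. There is no depth.
- sign_off(): hands the job in; it is judged then, once.
Trained networks look in the newest picture that a camera, given by its name, has taken for a name from the list of things; names that differ only in an ending like _2 or _b are one class to them, and where a whole thing is asked for, a point or a joint stands for the part that bears it (a point fixed in the world has none). Each returns a list of dicts, best first, with "confidence" (0 to 1); they miss things now and then, are a little off and sometimes report something else, mostly with a low value. They report only what shows in the picture. A call takes as long as a camera call. They do not tell look-alikes from the thing itself.
- look_for(camera, target): "rect" ([centre column, centre row, width, height] in pixels, round what is visible of it).
- outline_of(camera, target): "region" (384x512 bool, what is visible of it) and "rect" ([centre column, centre row, width, height] in pixels, round what is visible of it).
The state is a dict: "clock": time; "joint_pos": joint angles; "joint_vel": joint speeds; "tau": joint torques, N m; "tcp_pos": TCP position; "tcp_rot": TCP orientation; "wrist_force": force on the tool from outside, world axes, zero at the start; "wrist_torque": the same for the moment, N m; "width": opening from 0.0 (shut) to 1.0 (fully open); "gripper_force": force on a finger pad.
Only numpy, scipy, OpenCV 4.12 (cv2) and the standard library are available. Lean on these libraries where they do the work, as an engineer would, in place of code of your own. Each camera call takes 0.05 s, during which the arm holds its last target. There are 200 camera calls.

TASK

The sleeve on the demagnetiser's steel pole plate is to be demagnetised, but another sleeve has been parked on the control deck in the way of the dial's lever. Stand that sleeve upright in the free end of the aluminium pan with the others, set down rather than dropped, and only then turn the spring-return dial clockwise past its first and second clicks to the third (full power) and finish while still holding it there against its spring. Leave the sleeve on the pole plate, the sleeves in the pan and everything else on the bench where they are.

Things in the scene. Friction and masses are not known exactly. Their poses are not given: they have to be found in the camera images.
- demag: Plate demagnetiser, grey steel case fixed to the bench, 190 mm (x) by 360 mm (y). Origin on the bench under its centre; z up, x away from its front. Control deck (y from -10 to 180 mm): flat, 85 mm above the bench, carries the dial. Raised pole block (y from -174 to -10 mm, x from -83 to 83 mm) with the pole plate at 117 mm.
- dial_axis (a point): Point on the dial's vertical axis at the deck's top (85 mm above the bench), at x = -45, y = +95 mm of the demagnetiser; fixed to the case, with the case's axes.
- dial (a joint): Dial angle, rad: 0 at its rest stop, growing clockwise from above. Clicks 30 degrees apart: first 0.52, second 1.05, third (full power) 1.57; end stop 1.65. Let go anywhere, clicks included, it springs back to zero (return torque 0.25 N m at zero, 0.57 at the third; a click adds up to 0.2). 70 mm from the axis 4 to 11 N turns it, about 8 N holds it at the third.
- dial_tip (a point): Middle of the dial's black lever, 70 mm from the axis, 22 mm above the deck; turns with it, x outwards along the lever. Level bar 14 mm wide (16 at its round end), 12 to 32 mm above the deck, from a hub (44 mm across, 37 high) to 90 mm from the axis. At zero it points 45 degrees left of the case's x axis, at the third 45 right. Push its left side with closed fingers, or pinch it. Deck dots number the clicks.
- parked_mid (a point): Ground steel sleeve, 32 mm diameter, 23 mm bore, 62 mm tall, upright, shallow groove 34 to 41 mm up; about 0.21 kg. The point is on its axis half-way up (31 mm above its foot), z along it. This is the parked one, on the control deck to the right of the dial's lever, 45 to 85 mm from the dial's axis, in the lever's path.
- parked: The same parked sleeve, origin at the centre of its foot.
- work_mid (a point): Ground steel sleeve, 32 mm diameter, 23 mm bore, 62 mm tall, upright, shallow groove 34 to 41 mm up; about 0.21 kg. The point is on its axis half-way up (31 mm above its foot), z along it. This is the work: it stands on the pole plate and stays there.
- pan: Aluminium parts pan fixed to the bench, 260 mm (x) by 220 mm (y), open on top, walls 4 mm thick, rim bead 55 mm above the bench, floor 4 mm above the bench. Origin on the bench under its centre. Three more sleeves stand in a row across its far end (near x = +85 mm).
- pan_free (a point): Point on the pan's floor (4 mm above the bench), 45 mm to the near side of the pan's centre: middle of the free end; the pan's axes.
- stock0_mid (a point): Ground steel sleeve, 32 mm diameter, 23 mm bore, 62 mm tall, upright, shallow groove 34 to 41 mm up; about 0.21 kg. The point is on its axis half-way up (31 mm above its foot), z along it. One of three standing in the pan.
- stock1_mid (a point): Ground steel sleeve, 32 mm diameter, 23 mm bore, 62 mm tall, upright, shallow groove 34 to 41 mm up; about 0.21 kg. The point is on its axis half-way up (31 mm above its foot), z along it. One of three standing in the pan.
- stock2_mid (a point): Ground steel sleeve, 32 mm diameter, 23 mm bore, 62 mm tall, upright, shallow groove 34 to 41 mm up; about 0.21 kg. The point is on its axis half-way up (31 mm above its foot), z along it. One of three standing in the pan.
- plug_a: Plug gauge lying on the rubber mat at the right, 112 mm long, hexagonal aluminium handle 18 mm across, steel ends; origin under its middle. Leave alone.
- plug_b: A second plug gauge, as the first. Leave alone.
- micrometer: Outside micrometer lying on the bench at the right, about 155 by 50 mm, 16 mm high. Leave alone.
- gauge_case: Wooden gauge case 70 by 110 mm, 36 mm high, at the back of the bench. Leave alone.
- ring_gauge: Steel ring gauge, 60 mm across, 22 mm high, on the rubber mat at the right. Leave alone.
Not all that is in view belongs to the job. Leave any red look-alike of the parked alone.

How it is judged (in metres and radians):
On the way, in this order (a step that is already met when the one before it is completed fails the run):
1. the parked sleeve stands upright in the pan, let go and at rest, with the dial still at zero (x of parked_mid in the frame of pan between -0.115 and 0.115 m and y of parked_mid in the frame of pan between -0.095 and 0.095 m and z of parked_mid in the frame of pan between 0.03 and 0.041 m and angle between parked_mid's own z axis and vertical below 0.1 rad and contact force between the fingers and parked below 0.05 N and linear speed of parked below 0.02 m/s and value of joint dial below 0.2 rad), for 0.2 s.
2. the dial is past its second click (value of joint dial above 1.15 rad).
3. the dial is at the third click, held by the robot (value of joint dial above 1.47 rad and contact force between any of the fingers, the arm and dial above 1.5 N), for 0.3 s.
At the end, for the whole second after the job is handed in: The robot holds the dial steady at the third click (1.47 rad or more, push over 1.5 N); the parked sleeve stands upright (within 6 degrees) on the pan's floor, let go and at rest; the work sleeve stands within 15 mm of its place on the pole plate, and the pan's own sleeves stand (all of step 3 and velocity of joint dial below 0.1 rad/s and x of parked_mid in the frame of pan between -0.115 and 0.115 m and y of parked_mid in the frame of pan between -0.095 and 0.095 m and z of parked_mid in the frame of pan between 0.03 and 0.041 m and angle between each of parked_mid, work_mid, stock0_mid, stock1_mid, stock2_mid's own z axis and vertical below 0.1 rad and contact force between the fingers and parked below 0.05 N and linear speed of parked below 0.02 m/s and distance of work_mid from where it was at the start of the episode below 0.015 m); the arm keeps its last pose, push and grip.
It fails at once if the dial is turned (more than 0.3 rad) before the parked sleeve is in the pan (value of joint dial above 0.3 rad and not (x of parked_mid in the frame of pan between -0.115 and 0.115 m and y of parked_mid in the frame of pan between -0.095 and 0.095 m)).
It fails at once if the parked sleeve is dropped into the pan (let go with its middle more than 18 mm higher than when standing there) (x of parked_mid in the frame of pan between -0.115 and 0.115 m and y of parked_mid in the frame of pan between -0.095 and 0.095 m and contact force between the fingers and parked below 0.02 N and z of parked_mid in the frame of pan above 0.053 m).
It fails at once if the work sleeve is knocked over or pushed more than 15 mm (distance of work_mid from where it was at the start of the episode above 0.015 m or angle between work_mid's own z axis and vertical above 0.3 rad).
It fails at once if a sleeve in the pan is knocked over or pushed more than 25 mm ((distance of stock0_mid from where it was at the start of the episode above 0.025 m or angle between stock0_mid's own z axis and vertical above 0.3 rad) or (distance of stock1_mid from where it was at the start of the episode above 0.025 m or angle between stock1_mid's own z axis and vertical above 0.3 rad) or (distance of stock2_mid from where it was at the start of the episode above 0.025 m or angle between stock2_mid's own z axis and vertical above 0.3 rad)).
It fails at once if a plug gauge, the micrometer, the gauge case or the ring gauge is pushed more than 25 mm (distance of any of plug_a, plug_b, micrometer, gauge_case, ring_gauge from where it was at the start of the episode above 0.025 m).
It also fails if it takes over 64 s, if anything falls off the work surface, if the arm or the gripper's body presses on something with over 40 N, if the wrist force passes 120 N, or if a joint passes its speed limit or range.

## Working session

There is one attempt and no reset: what is moved stays moved. The work goes in short steps, Python scripts to look and compute and a tool call to move; the robot and the scene stay as the last step left them, time stands still between calls to the robot, and variables do not carry over. Pictures are saved under pics/ and viewed, at most 10 in all, crops included, and the job is handed in when it is done.

Besides the shell and the picture viewer there is one more tool, called after "Call:" in YAML: its name, and indented under it one key for each argument. send_rows: Moves the arm, as the interface text tells. Scaled input: -1 to 1 covers 0.04 m each way for a shift and 6 degrees each way for a turn. Its arguments: {"type":"object","properties":{"travel":{"type":"array"},"twist":{"type":"array"},"gripper":{"type":"array"},"grip_force":{"type":"number"}},"required":["travel","twist","gripper"]}

```bash
mkdir -p pics
cat > h.py <<'E'
import numpy as np,cv2,pickle
from plant import *
def ray(s,u,v,z):
    d=s["R"].T@np.linalg.inv(s["K"])@np.array([u,v,1.]);c=-s["R"].T@s["t"]
    return c+d*(z-c[2])/d[2]
def proj(s,X):
    p=s["K"]@(s["R"]@np.array(X,float)+s["t"]);return p[:2]/p[2]
def save(n,f,k=1.):
    cv2.imwrite(n,cv2.resize(f[:,:,::-1],None,fx=k,fy=k,interpolation=cv2.INTER_CUBIC))
E
python3 - <<'E'
from h import *
np.set_printoptions(precision=1,suppress=True)
s=read_state();print(s["clock"],s["tcp_pos"],s["tcp_rot"],s["width"],grip_point_offset)
S={}
for c in("scene","top"):
    S[c]=snapshot(c)
    print(c,-S[c]["R"].T@S[c]["t"])
    for t in("demag","dial","parked","pan","dial_tip"):
        for r in look_for(c,t)[:6]:print(c,t,round(r["confidence"],2),np.array(r["rect"]))
pickle.dump(S,open("s.pkl","wb"))
save("pics/top.png",S["top"]["frame"],1.5);save("pics/scene.png",S["scene"]["frame"],1.5)
E
```

```text
0.0 [294.4 606.7 221.5] [-0.7 -3.1  0. ] 1.0019333410883406 18.700000000000003
scene [1195.1  465.4  708.5]
scene demag 0.78 [237.2 218.2 116.3 115.9]
scene dial 0.65 [191.5 161.8  20.4   6.3]
scene dial 0.58 [263.6 218.9  15.6  34.1]
scene parked 0.7 [286.2 196.3   8.6  19.3]
scene parked 0.62 [244.8 209.7   9.1  23.5]
scene parked 0.56 [293.8 268.3   8.3  25.2]
scene pan 0.93 [393.4 280.8 140.5 110.5]
scene pan 0.54 [191.2 164.2  17.1   3.5]
top [ 367.1  -54.4 1374.1]
top demag 0.65 [277.9 179.4 109.5  88.1]
top demag 0.4 [259.  174.8   7.   11.3]
top dial 0.48 [245.9 180.6  17.9  25.9]
top parked 0.64 [258.3 174.2   9.6  12.5]
top parked 0.63 [207.  171.3   7.   12.8]
top pan 0.57 [152.1 212.6  81.6  86.7]
top dial_tip 0.54 [245.8 180.1  16.5  27.1]
```

View pics/top.png

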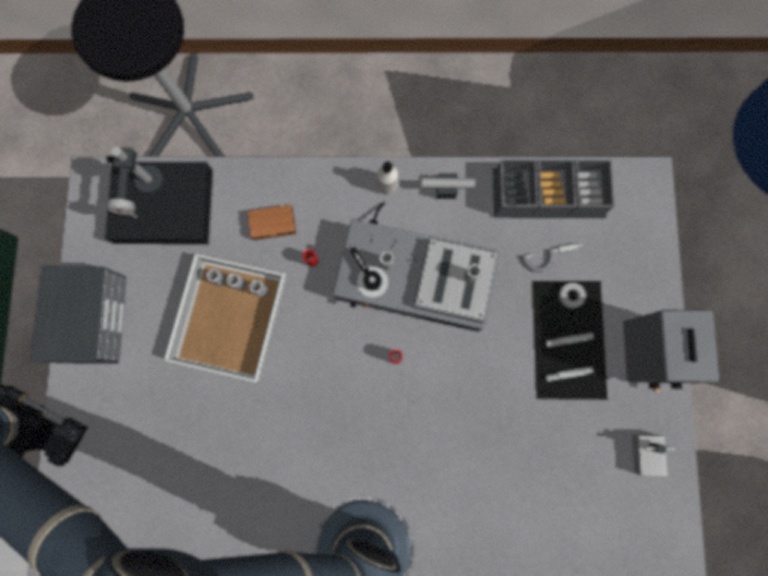

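View pics/scene.png

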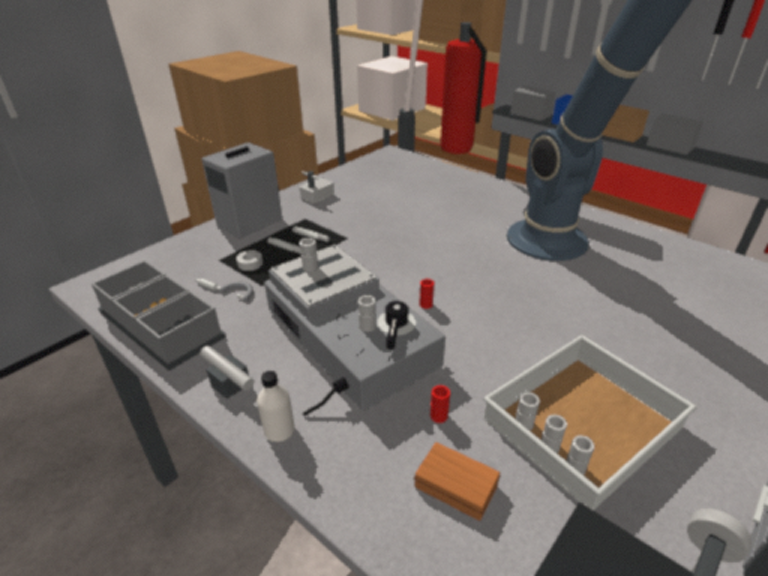

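The top picture shows these possible sleeves (top camera pixels):
- Grey sleeve on the deck at (258,172), just right of the lever. This is the parked one.
- Grey sleeve on the pole plate at (316,179). This is the work.
- Three sleeves in the pan at (143–172, 187).
- Red look-alikes at (207,171) and (263,237).

I choose (258,172) and will check it in a close crop.

Run:
```python
from h import *
np.set_printoptions(precision=1,suppress=True)
S=pickle.load(open("s.pkl","rb"));T=S["top"];C=S["scene"]
f=T["frame"][135:225,205:345];save("pics/crop.png",f,5.5)
# pan rim corners (top, hand-read/1.5)
P=np.array([ray(T,u/1.5,v/1.5,55)[:2] for u,v in((197,256),(285,275),(258,381),(166,361))]);print("pan corners",P,"c",P.mean(0),np.linalg.norm(np.diff(P,axis=0),axis=1))
a=P[0]-P[3];b=P[1]-P[2];d=a+b;print("pan yaw",np.degrees(np.arctan2(d[1],d[0])))
print("parked top",ray(T,258.,171.5,147),"dial top",ray(T,248.5,187,122),"lever end",ray(T,237,168,110))
for u,v in((286.2,196.3),(244.8,209.7)): print("scene mid",ray(C,u,v,116))
print("scene parked",ray(C,244.8,209.7,116),"work",ray(C,206,170,148),"work top",ray(T,316,179,179))
print("dial scene",ray(C,264,205,122))
for r in outline_of("top","demag")[:1]:
    cnt=max(cv2.findContours(r["region"].astype(np.uint8),0,2)[0],key=cv2.contourArea);bx=cv2.minAreaRect(cnt);print(bx,[ray(T,*p,85)[:2] for p in cv2.boxPoints(bx)])
```

```text
pan corners [[678.  411. ]
 [632.3 194.7]
 [379.5 248.4]
 [423.8 468.2]] c [528.4 330.5] [221.1 258.5 224.2]
pan yaw -12.345151047395179
parked top [656. -51. 147.] dial top [607.4 -18.9 122. ] lever end [676.7  22.3 110. ]
scene mid [535.7   3.  116. ]
scene mid [658.3 -46.  116. ]
scene parked [658.3 -46.  116. ] work [ 621.5 -237.5  148. ] work top [ 624.5 -240.3  179. ]
dial scene [614.3 -14.6 122. ]
((277.4404296875, 182.826416015625), (102.56079864501953, 59.19514083862305), 14.743562698364258) [array([573.2,  80.5]), array([781.8,  31.3]), array([ 687.6, -321.1]), array([ 484.6, -264. ])]
```

View pics/crop.png

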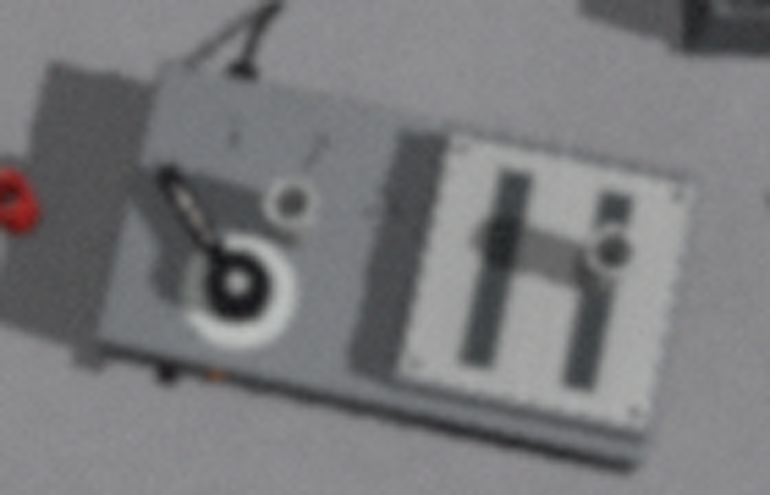

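The crop confirms it: a bare grey steel sleeve stands on the deck at crop (290,201), which is top (257.7,171.5), right of the lever. It is at about (656,-49) in the world. The hub is at (248.5,187), and the lever tip is at (235.5,166).

Call:
send_rows:
  travel:
    - [0.453,-0.82,0]
    - [0.453,-0.82,0]
    - [0.453,-0.82,0]
    - [0.453,-0.82,0]
    - [0.453,-0.82,0]
    - [0.453,-0.82,0]
    - [0.453,-0.82,0]
    - [0.453,-0.82,0]
    - [0.453,-0.82,0]
    - [0.453,-0.82,0]
    - [0.453,-0.82,0]
    - [0.453,-0.82,0]
    - [0.453,-0.82,0]
    - [0.453,-0.82,0]
    - [0.453,-0.82,0]
    - [0.453,-0.82,0]
    - [0.453,-0.82,0]
    - [0.453,-0.82,0]
    - [0.453,-0.82,0]
    - [0.453,-0.82,0]
  twist: [-0.25,-0.25,-0.25,-0.25,-0.25,-0.25,-0.25,-0.25,-0.25,-0.25,-0.25,-0.25,-0.25,-0.25,-0.25,-0.25,-0.25,-0.25,-0.25,-0.25]
  gripper: [0,0,0,0,0,0,0,0,0,0,0,0,0,0,0,0,0,0,0,0]
  grip_force: 25

```text
clock: 2.32
tcp_pos: [657.8, -50.2, 222.8]
tcp_rot: [1.473, 2.774, 0.001]
wrist_force: [0.0, 0.2, -0.2]
width: 0.999
gripper_force: 0.0
```

Run:
```python
from h import *
np.set_printoptions(precision=1,suppress=True)
s=read_state();print(s["clock"],s["tcp_pos"],s["tcp_rot"],s["wrist_force"])
W=snapshot("wrist");pickle.dump(W,open("w.pkl","wb"));save("pics/w1.png",W["frame"],1.5)
print(-W["R"].T@W["t"])
for t in("parked","dial"):
    for r in outline_of("wrist",t)[:4]:
        print(t,round(r["confidence"],2),np.array(r["rect"]),ray(W,*r["rect"][:2],116))
```

```text
2.3167 [657.8 -50.2 222.8] [1.5 2.8 0. ] [ 0.   0.2 -0.2]
[610.9  20.3 385.9]
parked 0.59 [386.6  27.9  56.7  50.2] [665.5 112.5 116. ]
parked 0.18 [481.4  33.5  61.2  66.9] [727.2 149.6 116. ]
dial 0.98 [274.6 129.1 137.5  57.1] [638.6   4.2 116. ]
```

View pics/w1.png

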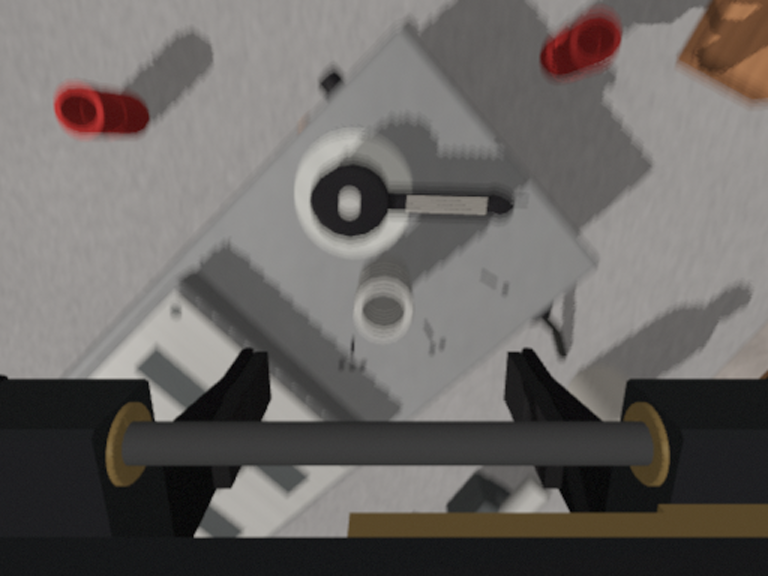

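The wrist view shows the sleeve standing upright. Its top rim is centred at (255,205), the hub at (233,134), the lever end at (341,137), and the deck's left corners at (270,19) and (399,175).

Run:
```python
from h import *
np.set_printoptions(precision=1,suppress=True)
W=pickle.load(open("w.pkl","rb"))
p=ray(W,255.3,205.5,147);print("parked",p, "foot px",proj(W,[*p[:2],85])*1.5)
h=ray(W,350/1.5,201/1.5,122);l=ray(W,512/1.5,205/1.5,115);print("hub",h,"lever end",l,np.degrees(np.arctan2(l[1]-h[1],l[0]-h[0])),np.linalg.norm(l-h))
a=ray(W,405/1.5,28/1.5,85)[:2];b=ray(W,598/1.5,262/1.5,85)[:2];d=b-a;yaw=np.arctan2(d[1],d[0]);print("corners",a,b,np.linalg.norm(d),np.degrees(yaw))
ex=np.array([np.cos(yaw),np.sin(yaw)]);ey=np.array([-ex[1],ex[0]]);print("axis from case",(a+b)/2-45*ex-85*ey)
```

```text
parked [656.5 -50.5 147. ] foot px [383.6 276.1]
hub [612.7 -17.2 122. ] lever end [688.1  30.  115. ] 32.034947124989294 89.1983773298995
corners [587.   74.3] [764.4  33.3] 182.06248046294732 -12.990522988430984
axis from case [612.7 -18.9]
```

Call:
send_rows:
  travel:
    - [-0.03,0,-0.75]
    - [0,0,-0.75]
    - [0,0,-0.75]
    - [0,0,-0.5]
    - [0,0,-0.25]
    - [0,0,0]
    - [0,0,0]
    - [0,0,0]
    - [0,0,0]
    - [0,0,0]
    - [0,0,0]
    - [0,0,0]
    - [0,0,0]
    - [0,0,0]
  twist: [0,0,0,0,0,0,0,0,0,0,0,0,0,0]
  gripper: [0,0,0,0,0,0,1,1,1,1,1,1,1,1]
  grip_force: 25

```text
clock: 3.63
tcp_pos: [655.9, -48.7, 102.7]
tcp_rot: [1.472, 2.775, 0.0]
wrist_force: [-0.3, 0.2, 1.1]
width: 0.477
gripper_force: 0.0
```

Call:
send_rows:
  travel:
    - [0,0,0]
    - [0,0,0]
    - [0,0,0]
    - [0,0,0]
    - [0,0,0]
    - [0,0,0]
  twist: [0,0,0,0,0,0]
  gripper: [1,1,1,1,1,1]

```text
clock: 4.13
tcp_pos: [655.7, -48.7, 102.5]
tcp_rot: [-1.472, -2.775, 0.0]
wrist_force: [-0.2, -0.0, 1.1]
width: 0.367
gripper_force: 25.0
```

Call:
send_rows:
  travel:
    - [0,0,0.4]
    - [0,0,0.7]
    - [0,0,0.7]
    - [-0.18,0.4,0.2]
    - [-0.36,0.81,0]
    - [-0.36,0.81,0]
    - [-0.36,0.81,0]
    - [-0.36,0.81,0]
    - [-0.36,0.81,0]
    - [-0.36,0.81,0]
    - [-0.36,0.81,0]
    - [-0.36,0.81,0]
    - [-0.36,0.81,0]
    - [-0.36,0.81,0]
    - [-0.36,0.81,0]
    - [-0.18,0.4,0]
    - [0,0,0]
  twist: [0,0,0,0,0,0,0,0,0,0,0,0,0,0,0,0,0]
  gripper: [1,1,1,1,1,1,1,1,1,1,1,1,1,1,1,1,1]

```text
clock: 5.55
tcp_pos: [479.3, 345.8, 181.9]
tcp_rot: [-1.458, -2.779, -0.002]
wrist_force: [-0.3, 0.6, -1.9]
width: 0.361
gripper_force: 25.0
```

Run:
```python
from h import *
np.set_printoptions(precision=1,suppress=True)
s=read_state();print(s["clock"],s["tcp_pos"],s["width"])
W=snapshot("wrist");pickle.dump(W,open("w.pkl","wb"))
C=snapshot("scene")
f=C["frame"][150:350,270:510];a=cv2.resize(f,None,fx=2.5,fy=2.5);b=W["frame"]
save("pics/w2.png",b,1.2);save("pics/s2.png",a)
```

```text
5.55 [479.3 345.8 181.9] 0.36081697085466474
```

View pics/w2.png

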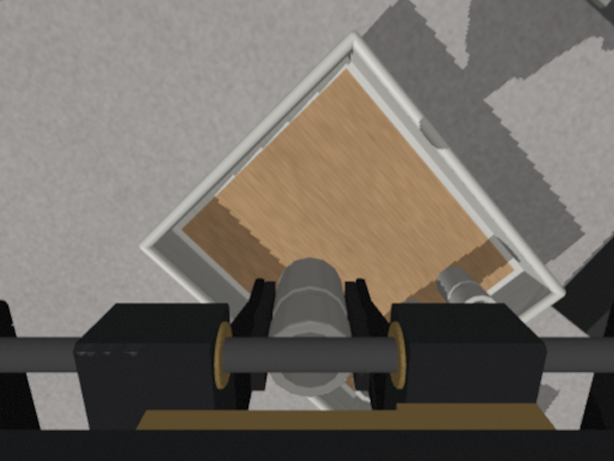

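View pics/s2.png

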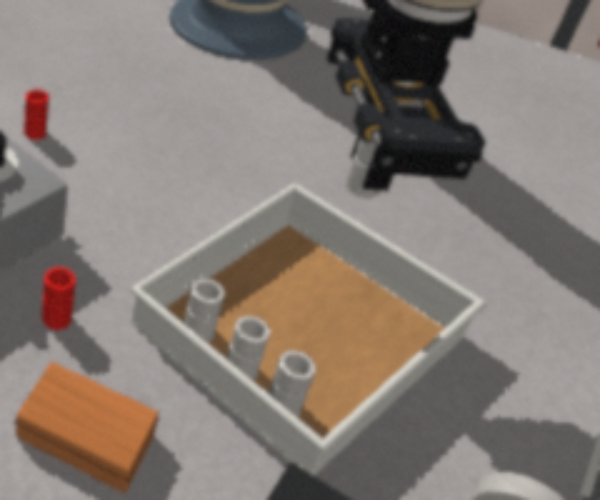

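Run:
```python
from h import *
np.set_printoptions(precision=1,suppress=True)
W=pickle.load(open("w.pkl","rb"));C=pickle.load(open("s.pkl","rb"))["scene"]
x,y=479.3,345.8;F=[x,y,164.4];T=[x,y,226.4]
print("wrist foot/top",proj(W,F)*1.2,proj(W,T)*1.2)
print("scene foot/top",*[(proj(C,q)-[270,150])*2.5 for q in(F,T)])
th=np.linspace(0,6.28,60)
c=np.array([proj(W,[x+16*np.cos(t),y+16*np.sin(t),164.4]) for t in th])*1.2;print("foot ring px",c.min(0),c.max(0))
P=[ray(W,u/1.2,v/1.2,55)[:2] for u,v in((353,38),(145,246),(562,293))];print(P, (P[1]+P[2])/2)
```

```text
wrist foot/top [308.  285.8] [307.4 359.9]
scene foot/top [366.  186.7] [384.3 135.3]
foot ring px [276.4 256.3] [339.5 313.9]
[array([429.3, 471.5]), array([382.7, 259. ]), array([682.9, 416.5])] [532.8 337.8]
```

Call:
send_rows:
  travel:
    - [0.15,-0.05,-0.5]
    - [0,0,-1]
    - [0,0,-1]
    - [0,0,-0.8]
    - [0,0,-0.4]
    - [0,0,-0.2]
    - [0,0,0]
    - [0,0,0]
  twist: [0,0,0,0,0,0,0,0]
  gripper: [1,1,1,1,1,1,1,1]

```text
clock: 6.32
tcp_pos: [490.3, 337.0, 27.2]
tcp_rot: [1.474, 2.773, 0.001]
wrist_force: [0.4, 0.5, -1.6]
width: 0.361
gripper_force: 25.0
```

Call:
send_rows:
  travel:
    - [0,0,-0.08]
    - [0,0,-0.06]
    - [0,0,-0.02]
    - [0,0,0]
  twist: [0,0,0,0]
  gripper: [1,1,1,1]

```text
clock: 6.65
tcp_pos: [489.9, 338.2, 21.5]
tcp_rot: [1.472, 2.775, 0.003]
wrist_force: [0.2, -0.2, 3.5]
width: 0.357
gripper_force: 25.0
```

Call:
send_rows:
  travel:
    - [0,0,0]
    - [0,0,0]
    - [0,0,0]
    - [0,0,0]
    - [0,0,0]
    - [0,0,0]
    - [0,0,0]
    - [0,0,0]
    - [0,0,0]
    - [0,0,0]
    - [0,0,0]
    - [0,0,0]
  twist: [0,0,0,0,0,0,0,0,0,0,0,0]
  gripper: [0.4,0.4,0.2,0.2,0.2,0.2,0.2,0.2,0.2,0.2,0.2,0.2]

```text
clock: 7.65
tcp_pos: [489.1, 337.7, 20.2]
tcp_rot: [1.472, 2.775, 0.0]
wrist_force: [-0.4, -0.5, -0.2]
width: 0.8
gripper_force: 0.0
```

Call:
send_rows:
  travel:
    - [0,0,0.4]
    - [0,0,0.8]
    - [0,0,0.9]
    - [0,0,0.9]
    - [0,0,0.9]
    - [0,0,0.6]
    - [0.45,-0.79,0]
    - [0.45,-0.79,0]
    - [0.45,-0.79,0]
    - [0.45,-0.79,0]
    - [0.45,-0.79,0]
    - [0.45,-0.79,0]
    - [0.45,-0.79,0]
    - [0.45,-0.79,0]
    - [0.45,-0.79,0]
    - [0,0,0]
    - [0,0,0]
  twist: [0,0,0,0,0,0,0,0,0,0,0,0,0,0,0,0,0]
  gripper: [0.2,0.2,0.2,0.2,0.5,1,1,1,1,1,1,1,1,1,1,1,1]

```text
clock: 9.07
tcp_pos: [651.6, 49.8, 200.0]
tcp_rot: [1.48, 2.771, -0.002]
wrist_force: [0.4, 0.4, -0.2]
width: 0.014
gripper_force: 0.0
```

Run:
```python
from h import *
np.set_printoptions(precision=2,suppress=True)
s=read_state();print(s["clock"],s["tcp_pos"],s["tcp_rot"],s["width"],s["joint_pos"])
C=snapshot("scene");W=snapshot("wrist");pickle.dump(W,open("w.pkl","wb"))
a=cv2.resize(C["frame"][170:350,240:480],(400,300),interpolation=cv2.INTER_CUBIC)
save("pics/both.png",np.hstack([a,cv2.resize(W["frame"],(400,300))]))
s0=np.array([612.7,-18])
for d in (0,.3,.6,.9,1.2,1.5,1.62):
    t=np.radians(32)-d;u=np.array([np.cos(t),np.sin(t)]);n=np.array([-u[1],u[0]])
    print(d,s0+70*u+16.5*n)
for r in outline_of("wrist","dial")[:2]:print(r["confidence"],r["rect"])
```

```text
9.0667 [651.63  49.78 199.96] [ 1.48  2.77 -0.  ] 0.014317876843370735 [-0.35  0.46  0.3   1.63 -0.15  1.08  0.58]
0 [663.32  33.09]
0.3 [676.16  15.85]
0.6 [683.32  -4.42]
0.9 [684.18 -25.9 ]
1.2 [678.66 -46.67]
1.5 [667.24 -64.88]
1.62 [661.24 -71.07]
0.6 [208.4, 228.4, 137.7, 45.0]
0.17 [181.6, 239.4, 314.0, 240.8]
```

View pics/both.png

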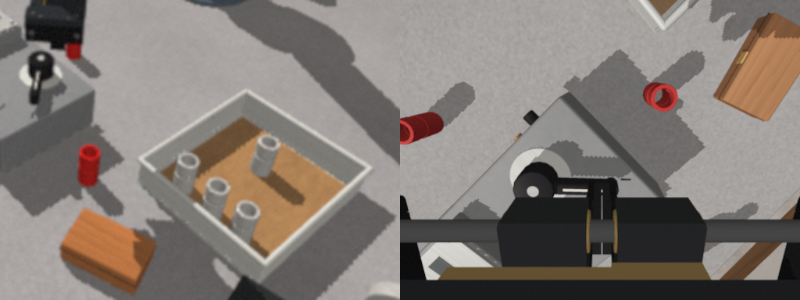

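The left half shows the parked sleeve upright in the pan near (265,155), with the three stock sleeves still standing. The right half shows the closed fingers left of the lever, with the deck clear. Next I descend and approach the lever.

Call:
send_rows:
  travel:
    - [0,0,-0.6]
    - [0,0,-0.8]
    - [0,0,-0.7]
    - [0,0,-0.4]
    - [0,0,-0.08]
    - [0,0,0]
    - [0.15,-0.21,0]
    - [0.12,-0.19,0]
    - [0,0,0]
  twist: [0,0,0,0,0,0,0,0,0]
  gripper: [1,1,1,1,1,1,1,1,1]

```text
clock: 9.97
tcp_pos: [664.3, 36.3, 99.0]
tcp_rot: [1.474, 2.771, 0.005]
wrist_force: [-1.0, 3.2, 1.7]
width: 0.008
gripper_force: 1.5
```

Call:
send_rows:
  travel:
    - [0.08,-0.108,0]
    - [0.08,-0.108,0]
    - [0.08,-0.108,0]
    - [0.08,-0.108,0]
    - [0.045,-0.127,0]
    - [0.045,-0.127,0]
    - [0.045,-0.127,0]
    - [0.045,-0.127,0]
  twist: [-0.716,-0.716,-0.716,-0.716,-0.716,-0.716,-0.716,-0.716]
  gripper: [1,1,1,1,1,1,1,1]

```text
clock: 10.63
tcp_pos: [684.0, 2.6, 98.7]
tcp_rot: [2.228, 2.214, 0.01]
wrist_force: [1.8, 5.3, 0.6]
width: 0.006
gripper_force: 2.6
```

Call:
send_rows:
  travel:
    - [0.005,-0.134,0]
    - [0.005,-0.134,0]
    - [0.005,-0.134,0]
    - [0.005,-0.134,0]
    - [-0.035,-0.13,0]
    - [-0.035,-0.13,0]
    - [-0.035,-0.13,0]
    - [-0.035,-0.13,0]
    - [0,0,0]
  twist: [-0.716,-0.716,-0.716,-0.716,-0.716,-0.716,-0.716,-0.716,0]
  gripper: [1,1,1,1,1,1,1,1,1]

```text
clock: 11.38
tcp_pos: [680.3, -40.5, 99.0]
tcp_rot: [2.783, 1.457, 0.012]
wrist_force: [4.6, 5.9, 0.5]
width: 0.005
gripper_force: 3.2
```

Call:
send_rows:
  travel:
    - [-0.071,-0.114,0]
    - [-0.071,-0.114,0]
    - [-0.071,-0.114,0]
    - [-0.071,-0.114,0]
    - [-0.075,-0.077,0]
    - [-0.075,-0.077,0]
    - [-0.06,-0.08,0]
    - [0,0,0]
    - [0,0,0]
    - [0,0,0]
  twist: [-0.716,-0.716,-0.716,-0.716,-0.573,-0.573,0,0,0,0]
  gripper: [1,1,1,1,1,1,1,1,1,1]

```text
clock: 12.22
tcp_pos: [662.2, -67.5, 99.2]
tcp_rot: [3.024, 0.851, 0.017]
wrist_force: [6.6, 4.4, -1.3]
width: 0.007
gripper_force: 4.2
```

Run:
```python
from h import *
np.set_printoptions(precision=2,suppress=True)
s=read_state();p=s["tcp_pos"];print(s["clock"],p,s["tcp_rot"],s["wrist_force"],s["wrist_torque"])
r=np.array(p[:2])-[612.7,-18];d=np.linalg.norm(r);print("dial est",np.radians(32)-(np.arctan2(r[1],r[0])-np.arcsin(16.5/d)),d)
W=snapshot("wrist");T=snapshot("top");C=snapshot("scene");pickle.dump((W,T,C),open("w.pkl","wb"))
t=cv2.resize(T["frame"][140:220,200:300],(400,320),interpolation=cv2.INTER_CUBIC)
save("pics/dial.png",np.hstack([cv2.resize(W["frame"],(400,320)),cv2.resize(C["frame"][150:270,190:340],(400,320),interpolation=cv2.INTER_CUBIC)]))
```

```text
12.2167 [662.18 -67.51  99.2 ] [3.02 0.85 0.02] [ 6.57  4.43 -1.33] [ 0.86 -1.47 -0.03]
dial est 1.582201957998405 69.99184824702674
```

View pics/dial.png

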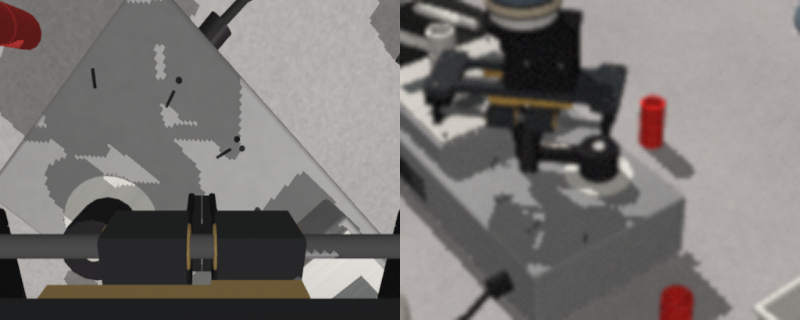

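The wrist view shows the deck dots and the fingers against the lever. The scene view shows the lever turned right, with the fingers against its left side. The geometry gives about 1.58 rad and the push is 7.9 N. I'll add a small extra push for margin and let it settle.

Call:
send_rows:
  travel:
    - [-0.064,-0.04,0]
    - [0,0,0]
    - [0,0,0]
    - [0,0,0]
    - [0,0,0]
    - [0,0,0]
  twist: [0,0,0,0,0,0]
  gripper: [1,1,1,1,1,1]

```text
clock: 12.87
tcp_pos: [660.0, -69.0, 99.2]
tcp_rot: [3.024, 0.851, 0.018]
wrist_force: [8.3, 4.0, -1.6]
width: -0.0
gripper_force: 4.6
```

Run:
```python
from h import *
np.set_printoptions(precision=2,suppress=True)
s=read_state();p=s["tcp_pos"];print(s["clock"],p,s["wrist_force"],np.abs(s["joint_vel"]).max())
r=np.array(p[:2])-[612.7,-18];d=np.linalg.norm(r);print("dial est",np.radians(32)-(np.arctan2(r[1],r[0])-np.arcsin(16.5/d)),d)
```

```text
12.8667 [660.02 -69.04  99.23] [ 8.29  4.   -1.58] 0.0011744368527595262
dial est 1.6209797059318434 69.60198842593937
```

```bash
python3 -c "
from plant import *
print(sign_off())"
```

```text
the job is handed in; nothing more can be done
None
```

The job is handed in: the parked sleeve stands upright in the pan's free end, and the closed fingers hold the dial at about 1.62 rad (estimated from the arm's position), past the third click, with about 9 N; the hand-in returned no verdict.

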